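# Set and lock the griddle's pull-to-lock heat knob

### The arm

A 7-joint arm with a two-finger parallel gripper is mounted at the origin on the work surface. World frame = base frame: x ahead of the robot, y to its left, z up, the work surface at z = 0. Lengths are in m, angles in rad, forces in N, time in s.
With the tool pointing down it reaches from about 0.425 to 1.025 m from the base axis. Payload 3.6 kg.
Tool frame: the origin (TCP) lies midway between the tips of the shut fingers; the grasp point (between the pads) lies 19 mm behind it; z points along the fingers, y is the line along which they close (so a half turn about z gives the same grasp; the last joint's range is limited). The gripper opens to 85 mm and grips with 20 to 120 N. Pads are 22 mm wide; open, the fingers measure 114 mm over their backs; the gripper's body (76 mm by 85 mm) begins 54 mm behind the grasp point. The pads swing forward as they close: fully open they stand 13 mm farther back than shut.
Start: joints at [1.048, 0.591, 0.048, 1.609, -0.033, 0.943, -0.034], TCP at [0.302, -0.659, 0.197] pointing down, gripper open.
Joint ranges: [-2.69, 2.69], [-0.47, 2.24], [-1.27, 1.36], [0.19, 2.51], [-1.53, 4.68], [0.08, 2.07], [-3.09, 3.09]. Speed limits (rad/s): [2.57, 2.57, 3.14, 3.14, 3.14, 3.14, 3.14].

### API

Orientations are given as a unit quaternion [w, x, y, z].
In Python, from station import monitor, vision, order gives the robot as it stands. The module is installed in compiled form; this text tells all that it offers.
- The arm moves only by the tool apply_moves, never from a script. Its argument "deltas" is a list that holds one entry, the list of rows, each a list of 7 numbers: the shift along the tool's x, y, z in cm, then the turn, a rotation vector about the tool's x, y, z in degrees, then the finger opening in cm, from 0 to 8.54. In form: [[[x, y, z, rx, ry, rz, grip], ...]]. A call has 1 to 12 rows; each row is the pose to reach, as a shift and turn from the pose commanded when the call began, along the tool's axes at that moment; what a row does not reach only later rows make up. A row lasts 1/8 s, in which the tool goes at most 62.5 mm and 10.7 degrees, less where a joint would pass 70% of its speed; a pose out of reach is approached as far as the arm can. A call with a gripper value outside its range is refused whole. The fingers move at their own pace and stop on an object; "grip_force" is the grip in N (left out, the last holds). Time passes only in rows, so rows that repeat a pose let the fingers close. It gives the time, the measured TCP pose, the force, the opening and the grip force at its end, in the units of the state.
- monitor.get_state(): the state, without advancing time (a new reading comes with each control period).
- vision.read_camera(name): name is "scene" or "side" or "wrist"; returns (picture, depth): 384x512x3 uint8, red, green, blue; 384x512 float32, m along the optical axis (not along the pixel's ray), 0 where there is no reading.
- vision.camera_info(name): a dict with "mtx" (3x3 intrinsics, pixels), "extrinsics" (4x4, takes a point from camera to world coordinates). Camera axes: x right, y down, z forward; pixel columns grow to the right and rows downward; lengths in m; the calibration is good to about 2 mm. A picture is of the moment at which its call begins: read the wrist's pose just before it. camera_info takes no time and is no camera call; for the wrist camera it gives the pose at the moment of the call.
- order.finish_job(): hands the job in; it is judged then, once.
The state is a dict: "time": time; "q": joint angles; "qvel": joint speeds; "joint_efforts": joint torques, N m; "tool_pos": TCP position; "ee_rot": TCP orientation; "wrist_force": force on the tool from outside, world axes, zero at the start; "moment": the same for the moment, N m; "grip_width": finger opening in m; "grasp_force": force on a finger pad.
Only numpy, scipy, OpenCV 4.12 (cv2) and the standard library are available. Lean on these libraries where they do the work, as an engineer would, in place of code of your own. Each camera call takes 0.05 s, during which the arm holds its last target. There are 200 camera calls.

### The job

Turn the griddle's black heat knob until its white pointer stands in the red band, feel there for the catch, then pull the knob straight up until it is fully out and locked, and let go. Pull gently: outside the catch the knob must not be forced. Leave the mug, the bowl and the spatula where they are.

Things in the scene. Friction and masses are not known exactly. Their poses are not given: they have to be found in the camera images.
- griddle: White tabletop griddle, fixed, 400 x 340 mm: a grey control console (110 mm deep, 70 mm high) along its robot-side edge, a black baking plate (61 mm high, rim 69 mm) behind it. Origin: on the table under the knob's axis; x points from the console over the plate, z up.
- control: The black knob with its shaft; origin fixed on the table under the knob's vertical axis, same yaw as the griddle. Round skirt, diameter 54 mm, 8 mm thick, underside 73.5 mm above the table when pushed in; on it a grip bar 42 mm long, 14 mm wide, rising 32 mm above the skirt. A green sleeve (36 mm across) shows under the skirt when the knob is out.
- knob_top (a point): Centre of the top face of the knob's grip bar, on the turning axis, 113.5 mm above the table when pushed in. The bar's length runs along the point's x, its 14 mm width along y; grip it across the width, from above. A white line on bar and skirt points along -x.
- pointer (a point): The outer end of the white pointer line, at the edge of the knob's skirt, 27 mm from the axis.
- dial: Flat aluminium ring round the knob, clamped on the console (diameter 82 mm, 3 mm thick), with the sprung catch hidden under it. Origin on the knob's axis, 70 mm above the table; its -x points to the middle of the red band.
- mark (a point): Middle of the red band's inner edge, 29 mm from the knob's axis, on the ring, 73 mm above the table. The band spans 0.35 rad (20 degrees) either side of its white middle line. The catch, a slot hidden under the ring, lies anywhere within the band, elsewhere each time; it accepts the knob within 0.03 rad either side.
- knob (a joint): Turn of the knob, rad, growing clockwise seen from above; 0 when the pointer looks along the griddle's -x. Range -1.2 to 1.2; stays where left (friction about 0.05 N m). At the start the pointer is 0.55 to 1.05 rad anticlockwise of the band's middle, so turn clockwise.
- pull (a joint): How far the knob is pulled up, m; 0 pushed in; about 3 N friction, stays where left. Away from the catch a sprung plate stops it after 2 mm: pulling on costs 2 N per mm more and 12 N on it is too much. At the catch this force vanishes and the knob rises freely to a soft stop (same spring) at 14 mm; it then cannot be turned. Locked: more than 9 mm.
- mug: Blue mug, 76 mm wide, 85 mm tall, loose on the table beside the console. Origin at the middle of its underside.
- bowl: White bowl, 110 mm wide, 50 mm tall, loose on the table beside the console. Origin at the middle of its underside.
- spatula: Spatula with blue handle, 240 mm long, 65 mm wide, lying across the griddle's plate near the console, its highest point 81 mm above the table. Origin under its middle; x runs from handle to blade.

How it is judged:
On the way:
1. the pointer stands in the red band while the knob is still in (less than 8 mm up) (horizontal distance between pointer and mark below 0.0125 m and value of joint pull below 0.008 m), for 0.1 s.
At the end, for the whole second after the job is handed in: The knob stands at rest more than 9 mm out, its pointer in the red band (pointer end within 12.5 mm of the band's middle), pressing on the catch with under 5 N (value of joint pull above 0.009 m and horizontal distance between pointer and mark below 0.0125 m and velocity of joint pull below 0.005 m/s and contact force between control and dial below 5 N); the robot touches nothing.
It fails at once if the knob is forced against its catch or stop with more than 12 N (contact force between control and dial above 12 N).
It fails at once if the mug, bowl or spatula is shifted more than 20 mm (distance of any of mug, bowl, spatula from where it was at the start of the episode above 0.02 m).
It also fails if it takes over 58 s, if anything falls off the work surface, if the arm or the gripper's body presses on something with over 40 N, if the wrist force passes 120 N, or if a joint passes its speed limit or range.

## Working session

There is one attempt and no reset: what is moved stays moved. The work goes in short steps, Python scripts to look and compute and a tool call to move; the robot and the scene stay as the last step left them, time stands still between calls to the robot, and variables do not carry over. Pictures are saved under pics/ and viewed, at most 10 in all, crops included, and the job is handed in when it is done.

Besides the shell and the picture viewer there is one more tool, called after ">>>" by a JSON object that holds its "name" and its "arguments", one argument or row to a line. apply_moves: Moves the arm, as the interface text tells. Its arguments: {"type":"object","properties":{"deltas":{"type":"array"},"grip_force":{"type":"number"}},"required":["deltas"]}

```bash
mkdir -p pics; cat > h.py <<'E'
from station import monitor, vision, order
import numpy as np, cv2
from scipy.spatial.transform import Rotation as R
def cam(n,save=None):
    info=vision.camera_info(n); p,d=vision.read_camera(n)
    if save: cv2.imwrite('pics/'+save,p[:,:,::-1])
    return p,d,np.array(info['mtx']),np.array(info['extrinsics'])
def pt(u,v,d,K,T):
    z=d[int(v),int(u)]; return (T@np.r_[np.linalg.inv(K)@[u,v,1]*z,1])[:3]
def onplane(u,v,h,K,T):
    r=T[:3,:3]@np.linalg.inv(K)@[u,v,1]; o=T[:3,3]; return o+r*(h-o[2])/r[2]
E
python3 - <<'E'
from h import *
s=monitor.get_state(); print(s['time'],s['tool_pos'],s['ee_rot'])
for n in('scene','side'):
    p,d,K,T=cam(n,n+'0.png'); np.savez(n+'0.npz',p=p,d=d,K=K,T=T)
a=cv2.imread('pics/scene0.png');b=cv2.imread('pics/side0.png')
cv2.imwrite('pics/both.png',cv2.resize(np.vstack([a,b]),(512,768))[:, :] if 0 else cv2.resize(np.hstack([a,b]),(800,300)))
E
```

```text
0.0 [ 0.30170645 -0.65823968  0.1958223 ] [-1.09334324e-03  9.76991729e-01  2.13274184e-01 -2.97478793e-04]
```

View pics/scene0.png

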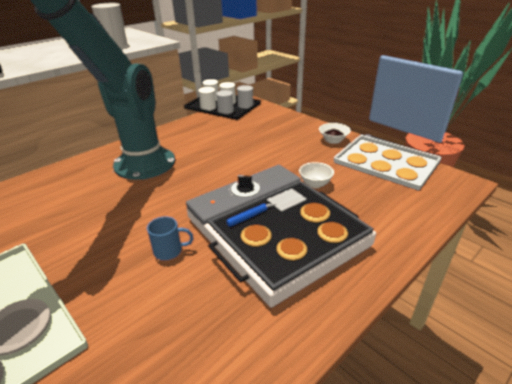

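View pics/side0.png

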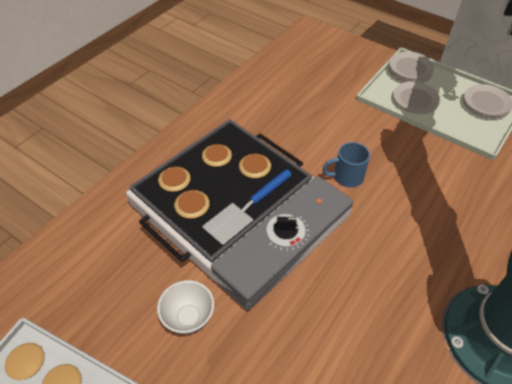

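The scene picture shows the knob at about (245,184). In the side picture the dial is at (287,231), with the red band near (295,242) and the console corners near (350,198) and (248,300).

```bash
python3 - <<'E'
from h import *
z=np.load('side0.npz');p,K,T,d=z['p'],z['K'],z['T'],z['d']
for n,u,v,h in(('ringc',287,231,.073),('red',295,242,.073),('corner1',351,198,.07),('corner2',248,298,.07)): print(n,onplane(u,v,h,K,T), pt(u,v,d,K,T))
P=p.astype(int); m=(P[...,0]>150)&(P[...,1]<90)&(P[...,2]<90); m[:200]=0;m[260:]=0;m[:,:265]=0;m[:,310:]=0
ys,xs=np.nonzero(m);print(xs.mean(),ys.mean(),len(xs))
c=p[205:260,258:318];cv2.imwrite('pics/c1.png',cv2.resize(c[:,:,::-1],(600,550),interpolation=cv2.INTER_CUBIC))
z=np.load('scene0.npz');print(pt(245,181,z['d'],z['K'],z['T']))
E
```

```text
ringc [0.4596325  0.08322451 0.073     ] [0.45710412 0.08760021 0.08030822]
red [0.43071117 0.09635131 0.073     ] [0.43032501 0.0970737  0.07423865]
corner1 [ 0.39509753 -0.07739882  0.07      ] [ 0.4140832  -0.13293082 -0.00066005]
corner2 [0.43391556 0.25480801 0.07      ] [0.43531586 0.25305152 0.06554663]
294.5833333333333 241.16666666666666 12
[0.46817468 0.07877345 0.0993367 ]
```

View pics/c1.png

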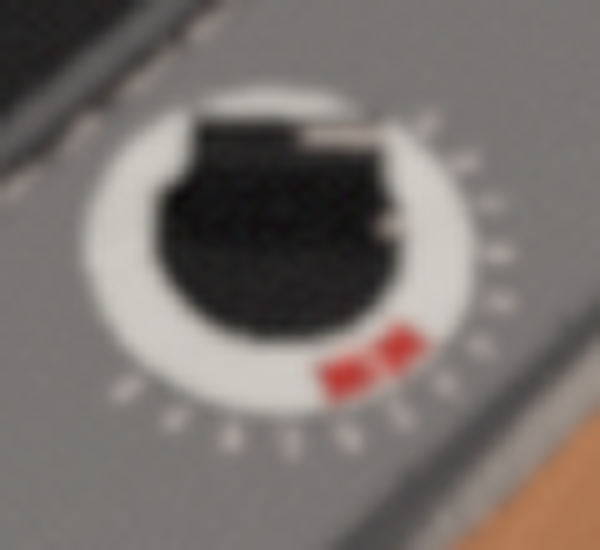

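The crop shows the ring centre at about (278,248), the red band's middle at (373,362), the pointer's skirt end at (390,228) and the end of its line on top of the bar at (383,135).

```bash
python3 - <<'E'
from h import *
z=np.load('side0.npz');K,T=z['K'],z['T']
f=lambda u,v,h:onplane(257.5+u/10,204.5+v/10,h,K,T)
c=f(278,248,.073);r=f(373,362,.073);p=f(390,228,.0815);b=f(385,135,.1135);b2=f(195,130,.1135)
for n,x in dict(c=c,r=r,p=p,b=b,b2=b2).items(): print(n,x, np.linalg.norm(x-c), np.degrees(np.arctan2(*(x-c)[1::-1])))
print('bar dir',np.degrees(np.arctan2(*(b-b2)[1::-1])))
s=monitor.get_state();Rt=R.from_quat(np.roll(s['ee_rot'],-1))
print(Rt.as_matrix())
i=vision.camera_info('wrist');print(np.linalg.inv(i['extrinsics'])@np.r_[s['tool_pos'],1], i['mtx'][0])
print((Rt.inv()*R.from_matrix(np.array(i['extrinsics'])[:3,:3])).as_matrix().round(2))
print('move cm to over knob', Rt.inv().apply(np.r_[c[:2],.24]-s['tool_pos'])*100)
E
```

```text
c [0.46498364 0.08173651 0.073     ] 0.0 0.0
r [0.43282502 0.09390558 0.073     ] 0.03438405165661632 159.27297141860774
p [0.44582836 0.06867597 0.0815    ] 0.024693169946486827 -145.71286537381502
b [0.44880027 0.06973087 0.1135    ] 0.04523590166021635 -143.43011463741556
b2 [0.48102819 0.09176056 0.1135    ] 0.044700773622481975 31.995636846221167
bar dir -145.64508600342776
[[ 9.09031899e-01  4.16725559e-01 -9.03084426e-04]
 [ 4.16726529e-01 -9.09030193e-01  1.76298989e-03]
 [-8.62480633e-05 -1.97895328e-03 -9.99998038e-01]]
[-6.62789733e-04  2.06246086e-02  1.92739282e-01  1.00000000e+00] [278.16928194   0.         257.26630318]
[[ 0.   -0.95 -0.31]
 [ 1.    0.    0.  ]
 [-0.   -0.31  0.95]]
move cm to over knob [ 45.67723268 -60.48127365  -4.28729307]
```

>>> {"name": "apply_moves", "arguments": {
  "deltas": [
    [[5,-4,0,0,0,0,8.5],[10,-8,0,0,0,0,8.5],[15,-12,0,0,0,0,8.5],[20,-16,0,0,0,0,8.5],[25,-20.5,0,0,0,0,8.5],[30,-25,0,0,0,0,8.5],[34,-29,0,0,0,0,8.5],[37,-34,0,0,0,0,8.5],[39,-39,0,0,0,0,8.5],[41,-44,0,0,0,0,8.5],[42,-49,0,0,0,0,8.5],[44,-54,0,0,0,-5,8.5]]
  ]
}}

```text
time: 1.6
tool_pos: [0.4758, 0.0164, 0.1968]
ee_rot: [0.0, 0.967, 0.257, -0.001]
wrist_force: [1.2, 0.3, 0.9]
grip_width: 0.0846
grasp_force: 0.0
```

>>> {"name": "apply_moves", "arguments": {
  "deltas": [
    [[1,-4,0,0,0,-4.7,7],[1.7,-6.5,0,0,0,-4.7,5],[1.7,-6.5,0,0,0,-4.7,5],[1.7,-6.5,0,0,0,-4.7,5]]
  ]
}}

```text
time: 2.1
tool_pos: [0.4597, 0.079, 0.1968]
ee_rot: [0.0, 0.956, 0.295, -0.0]
wrist_force: [-0.1, -0.8, -0.3]
grip_width: 0.0495
grasp_force: 0.0
```

```bash
cat > look.py <<'E'
from h import *
import sys
s=monitor.get_state(); print(s['time'],s['tool_pos'],s['q'],s['wrist_force'],s['moment'],s['grip_width'])
Rt=R.from_quat(np.roll(s['ee_rot'],-1)).as_matrix();print('yaw x',np.degrees(np.arctan2(Rt[1,0],Rt[0,0])),Rt[:,2])
p,d,K,T=cam('wrist');np.savez(sys.argv[1]+'.npz',p=p,d=d,K=K,T=T)
cv2.imwrite('pics/'+sys.argv[1]+'.png',cv2.resize(p[:,:,::-1],(768,576),interpolation=cv2.INTER_CUBIC))
E
python3 look.py w1
```

```text
2.1 [0.45974571 0.07899889 0.19684851] [-0.15480703  0.27233127 -0.13707788  2.16978275  0.0578406   0.7032086
 -1.30377091] [-0.06494924 -0.77637792 -0.26942787] [-0.0082996   0.01272959 -0.04109921] 0.04954634359800862
yaw x 34.26718922810511 [-2.75436942e-04 -7.35780613e-04 -9.99999691e-01]
```

View pics/w1.png

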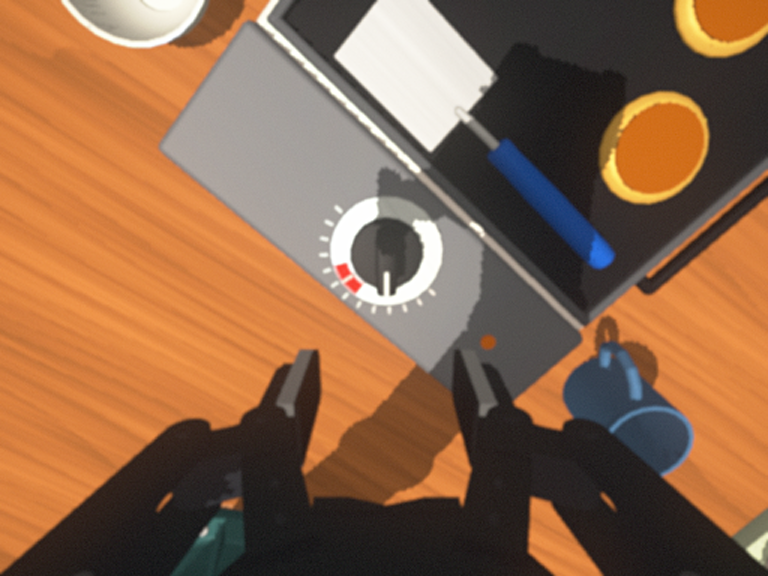

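The wrist view shows the ring centre at (386,251), the red band's middle at (348,278) and the pointer end at (386,294), nearly parallel to the image's vertical. The bar is therefore aligned with the tool's x.

```bash
python3 - <<'E'
from h import *
z=np.load('w1.npz');K,T=z['K'],z['T']
f=lambda u,v,h:onplane((u+.5)/1.5-.5,(v+.5)/1.5-.5,h,K,T)
c=f(386,251,.073);r=f(348,278,.073);p=f(386.5,292,.0815);q=f(386,274,.1135)
for n,x in dict(c=c,r=r,p=p,q=q).items(): print(n,x,np.linalg.norm((x-c)[:2]),np.degrees(np.arctan2(*(x-c)[1::-1])))
s=monitor.get_state();Rt=R.from_quat(np.roll(s['ee_rot'],-1))
print(Rt.inv().apply(np.r_[c[:2],.088]-s['tool_pos'])*100)
E
```

```text
c [0.46513399 0.08196736 0.073     ] 0.0 0.0
r [0.43169143 0.09387296 0.073     ] 0.035498568318646395 160.40420328283915
p [0.44127972 0.06525376 0.0815    ] 0.029126802937810635 -144.98282445311796
q [0.46067474 0.07894668 0.1135    ] 0.0053860477816403685 -145.88642050237183
[6.31126783e-01 8.41417129e-03 1.08872086e+01]
```

>>> {"name": "apply_moves", "arguments": {
  "deltas": [
    [[0.6,0,2,0,0,0,5],[0.6,0,5,0,0,0,5],[0.6,0,8,0,0,0,5],[0.6,0,10,0,0,0,5],[0.6,0,10.8,0,0,0,5],[0.6,0,10.8,0,0,0,5],[0.6,0,10.8,0,0,0,1],[0.6,0,10.8,0,0,0,1],[0.6,0,10.8,0,0,0,1],[0.6,0,10.8,0,0,0,1]]
  ],
  "grip_force": 40
}}

```text
time: 3.4
tool_pos: [0.4648, 0.0835, 0.0893]
ee_rot: [0.0, 0.955, 0.295, 0.0]
wrist_force: [-0.0, -0.8, 0.0]
grip_width: 0.0101
grasp_force: 0.0
```

```bash
python3 look.py w2; python3 - <<'E'
from h import *
p,*_=cam('side');cv2.imwrite('pics/s2.png',cv2.resize(p[170:270,230:360,::-1],(780,600),interpolation=cv2.INTER_CUBIC))
E
```

```text
3.4 [0.46478974 0.0835315  0.08925841] [-0.19071836  0.45833498 -0.10802576  2.24871615  0.11259315  0.43877065
 -1.36122636] [-0.01975887 -0.75859558  0.04127579] [ 0.01738511 -0.04102452 -0.0015644 ] 0.010064434245314904
yaw x 34.3327131196718 [ 5.10189680e-04  1.21805429e-04 -9.99999862e-01]
```

View pics/s2.png

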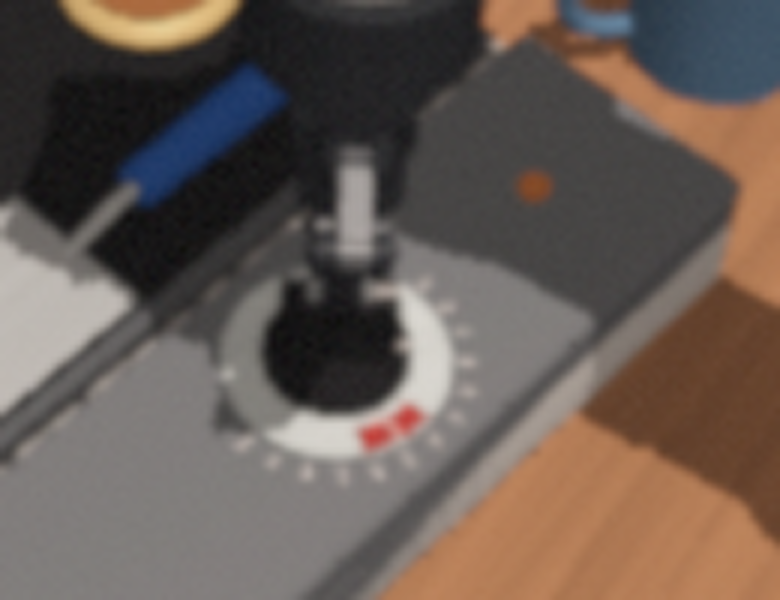

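View pics/w2.png

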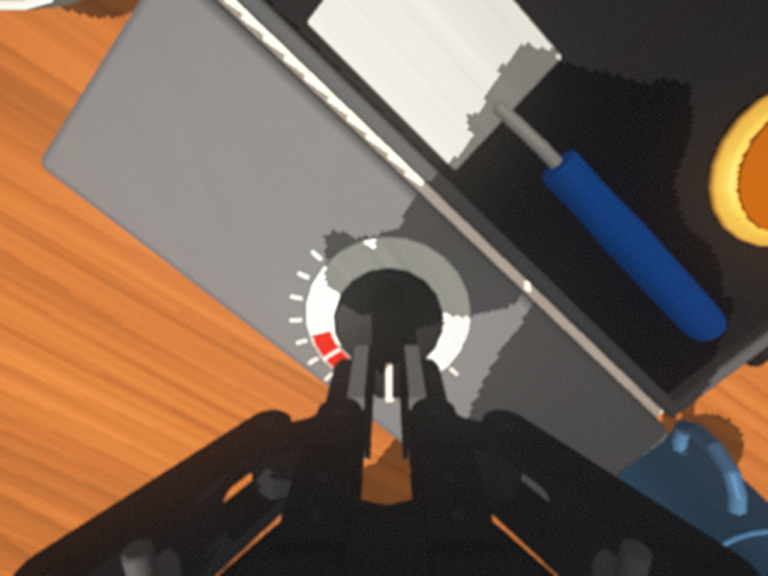

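The wrist view shows the pads straddling the bar, with the white line centred between them at (388,380). But the opening reads 10 mm with no force, so I close further.

>>> {"name": "apply_moves", "arguments": {
  "deltas": [
    [[0,0,0,0,0,0,0],[0,0,0,0,0,0,0],[0,0,0,0,0,0,0],[0,0,0,0,0,0,0]]
  ],
  "grip_force": 40
}}

```text
time: 4.0
tool_pos: [0.4646, 0.0835, 0.089]
ee_rot: [-0.0, 0.955, 0.295, -0.0]
wrist_force: [-0.0, 0.3, -0.3]
grip_width: 0.0005
grasp_force: 0.0
```

```bash
python3 - <<'E'
from h import *
s=monitor.get_state();p,d,K,T=cam('wrist');np.savez('w3.npz',p=p,d=d,K=K,T=T)
def prj(x): c=np.linalg.inv(T)@np.r_[x,1]; return (K@(c[:3]/c[2]))[:2],c[2]
print(prj(s['tool_pos']),prj([.465,.082,.1135]),prj([.465,.082,.073]))
cc=np.clip(p[190:300,190:330].astype(float)*2.0,0,255).astype(np.uint8)
cv2.imwrite('pics/w3.png',cv2.resize(cc[:,:,::-1],(756,594),interpolation=cv2.INTER_CUBIC))
for v in range(195,300,6): print(v,[round(float(d[v,u]),3) for u in range(236,282,4)])
E
```

```text
(array([256.43029583, 218.70372553]), np.float64(0.19274352707564119)) (array([258.64314267, 236.2180565 ]), np.float64(0.1696083136003093)) (array([258.37327267, 210.487112  ]), np.float64(0.2080545368230511))
195 [0.196, 0.195, 0.195, 0.196, 0.183, 0.182, 0.184, 0.182, 0.184, 0.195, 0.195, 0.195]
201 [0.199, 0.197, 0.197, 0.198, 0.172, 0.171, 0.171, 0.171, 0.174, 0.196, 0.197, 0.196]
207 [0.198, 0.199, 0.198, 0.168, 0.166, 0.164, 0.165, 0.165, 0.164, 0.199, 0.198, 0.199]
213 [0.199, 0.2, 0.2, 0.168, 0.166, 0.165, 0.164, 0.165, 0.166, 0.2, 0.2, 0.2]
219 [0.2, 0.203, 0.2, 0.168, 0.167, 0.166, 0.166, 0.166, 0.167, 0.203, 0.202, 0.202]
225 [0.204, 0.203, 0.203, 0.169, 0.168, 0.169, 0.167, 0.168, 0.168, 0.203, 0.203, 0.202]
231 [0.205, 0.204, 0.205, 0.152, 0.152, 0.153, 0.152, 0.153, 0.153, 0.204, 0.204, 0.203]
237 [0.206, 0.206, 0.207, 0.147, 0.147, 0.147, 0.146, 0.146, 0.146, 0.205, 0.206, 0.0]
243 [0.148, 0.148, 0.148, 0.14, 0.14, 0.141, 0.14, 0.14, 0.141, 0.149, 0.147, 0.148]
249 [0.142, 0.143, 0.134, 0.134, 0.134, 0.134, 0.134, 0.135, 0.134, 0.142, 0.143, 0.142]
255 [0.137, 0.138, 0.129, 0.13, 0.129, 0.128, 0.13, 0.13, 0.13, 0.138, 0.136, 0.137]
261 [0.131, 0.132, 0.125, 0.125, 0.124, 0.124, 0.125, 0.125, 0.124, 0.124, 0.133, 0.132]
267 [0.116, 0.117, 0.117, 0.119, 0.122, 0.122, 0.121, 0.122, 0.119, 0.118, 0.117, 0.12]
273 [0.112, 0.112, 0.116, 0.114, 0.114, 0.123, 0.122, 0.115, 0.115, 0.113, 0.112, 0.114]
279 [0.11, 0.11, 0.111, 0.111, 0.112, 0.124, 0.123, 0.111, 0.112, 0.111, 0.112, 0.11]
285 [0.108, 0.107, 0.108, 0.107, 0.112, 0.126, 0.125, 0.107, 0.107, 0.109, 0.108, 0.108]
291 [0.104, 0.104, 0.104, 0.104, 0.114, 0.127, 0.126, 0.0, 0.104, 0.104, 0.103, 0.103]
297 [0.102, 0.101, 0.1, 0.101, 0.115, 0.127, 0.126, 0.115, 0.101, 0.1, 0.101, 0.101]
```

View pics/w3.png

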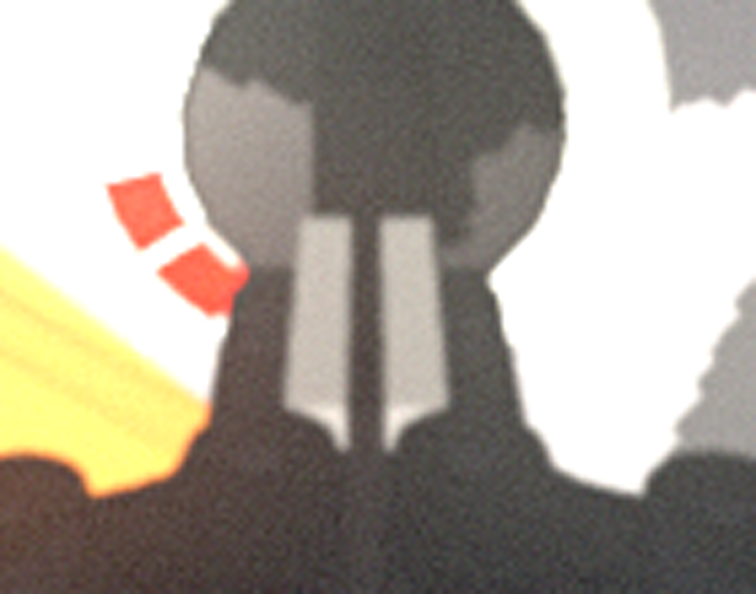

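```bash
python3 - <<'E'
from h import *
s=monitor.get_state();print(s['tool_pos'],s['wrist_force'],s['grip_width'])
z=np.load('w3.npz');K,T,d=z['K'],z['T'],z['d']
for u,v in((250,231),(262,231),(250,243),(262,255),(256,215),(256,208),(256,225),(256,200),(240,225),(235,213)): print(u,v,pt(u,v,d,K,T), R.from_quat(np.roll(s['ee_rot'],-1)).inv().apply(pt(u,v,d,K,T)-s['tool_pos']))
E
```

```text
[0.46461895 0.08343881 0.08896254] [-1.1303267   0.66792691  0.18005979] -0.0003069367158213656
250 231 [0.4709596  0.0919442  0.12731174] [ 0.01002848 -0.00345012 -0.03835014]
262 231 [0.47483519 0.08659713 0.12767081] [ 0.01021392  0.00315115 -0.03870947]
250 243 [0.47104724 0.09161741 0.14037261] [ 0.0099152  -0.00313129 -0.051411  ]
262 255 [0.47455419 0.0868892  0.15200581] [ 0.01014398  0.00275061 -0.06304444]
256 215 [0.47529241 0.09097205 0.11235358] [ 0.01306012 -0.00020349 -0.02339241]
256 208 [0.47920892 0.09363912 0.11290434] [ 0.01779844 -0.00019762 -0.02394368]
256 225 [0.46978125 0.08721612 0.1121765 ] [ 0.00639082 -0.00020935 -0.02321463]
256 200 [0.48025593 0.09440168 0.10290545] [ 0.01909418 -0.00023662 -0.01394492]
240 225 [0.45067813 0.08848836 0.08086869] [-0.00866475 -0.01203099  0.0080952 ]
235 213 [0.45690394 0.0967991  0.0816318 ] [ 0.0011631  -0.01538375  0.00733117]
```

The pad tips show at (256,231) at a height of 0.127, well above the bar top at 0.112. They are about 38 mm short of the reported TCP, so the fingers closed over the bar, in the air. I open, go down about 36 mm more with force checks, and close again.

>>> {"name": "apply_moves", "arguments": {
  "deltas": [
    [[0,0,0,0,0,0,4],[0,0,0,0,0,0,4],[0,0,0,0,0,0,4],[0,0,1,0,0,0,4],[0,0,2,0,0,0,4],[0,0,2,0,0,0,4]]
  ]
}}

```text
time: 4.8
tool_pos: [0.4637, 0.0832, 0.0678]
ee_rot: [-0.0, 0.955, 0.295, -0.001]
wrist_force: [-0.3, -0.9, 0.5]
grip_width: 0.04
grasp_force: 0.0
```

>>> {"name": "apply_moves", "arguments": {
  "deltas": [
    [[0,0,0.6,0,0,0,4],[0,0,1.1,0,0,0,4],[0,0,1.6,0,0,0,4],[0,0,1.6,0,0,0,4]]
  ]
}}

```text
time: 5.3
tool_pos: [0.4644, 0.0834, 0.0526]
ee_rot: [-0.0, 0.955, 0.295, -0.0]
wrist_force: [0.7, 0.2, -1.2]
grip_width: 0.0402
grasp_force: 0.0
```

```bash
python3 look.py w4; python3 - <<'E'
from h import *
z=np.load('w4.npz');K,T,d=z['K'],z['T'],z['d']
W=np.array([[pt(u,v,d,K,T) for u in range(150,370)] for v in range(120,330)])
s=monitor.get_state();L=R.from_quat(np.roll(s['ee_rot'],-1)).inv().apply((W-s['tool_pos']).reshape(-1,3)).reshape(W.shape)
for v in range(150,320,10): print(v,[(round(1000*L[v-120,u-150,1]),round(1000*W[v-120,u-150,2])) for u in range(190,325,12)])
E
```

```text
5.3 [0.46436183 0.08339268 0.05260995] [-0.20688503  0.52813944 -0.08837911  2.26897953  0.13020968  0.34973652
 -1.37731209] [ 0.69541205  0.21171308 -1.21304913] [-0.00154634 -0.01638769  0.01181785] 0.040168236318363346
yaw x 34.3317589150038 [-7.97266653e-04 -2.44341346e-04 -9.99999652e-01]
150 [(-38, 70), (-31, 69), (-25, 69), (-18, 69), (-11, 69), (-4, 68), (3, 70), (10, 69), (17, 69), (24, 66), (34, 55), (38, 67)]
160 [(-39, 69), (-32, 69), (-25, 70), (-18, 71), (-11, 70), (-4, 69), (3, 69), (10, 71), (17, 70), (24, 70), (32, 65), (42, 54)]
170 [(-39, 70), (-32, 70), (-25, 71), (-18, 69), (-11, 68), (-4, 69), (3, 69), (10, 69), (17, 70), (25, 70), (32, 70), (40, 65)]
180 [(-40, 69), (-32, 70), (-25, 70), (-18, 73), (-11, 72), (-4, 73), (3, 72), (10, 72), (17, 73), (25, 70), (32, 70), (40, 68)]
190 [(-40, 70), (-33, 69), (-25, 73), (-18, 73), (-11, 74), (-4, 73), (3, 73), (10, 73), (18, 72), (25, 71), (32, 69), (39, 71)]
200 [(-40, 70), (-33, 70), (-25, 73), (-18, 73), (-11, 72), (-4, 81), (3, 80), (10, 80), (18, 73), (25, 73), (32, 73), (40, 69)]
210 [(-41, 69), (-33, 73), (-2
[... 739 characters left out ...]
0), (24, 121), (31, 114)]
270 [(-27, 132), (-23, 125), (-19, 119), (-20, 73), (-11, 81), (-3, 113), (3, 114), (11, 80), (19, 73), (21, 111), (23, 125), (27, 131)]
280 [(-26, 137), (-21, 136), (-19, 121), (-20, 73), (-12, 73), (-3, 113), (3, 115), (12, 73), (19, 74), (21, 113), (23, 129), (26, 136)]
290 [(-25, 142), (-20, 142), (-19, 123), (-21, 71), (-13, 69), (-3, 113), (3, 113), (12, 70), (20, 69), (21, 114), (20, 142), (25, 142)]
300 [(-22, 153), (-18, 152), (-19, 124), (-31, 0), (-13, 70), (-3, 113), (3, 113), (12, 70), (20, 70), (29, 70), (0, 229), (22, 153)]
310 [(-21, 158), (-17, 157), (-43, 0), (-31, 1), (-19, 0), (-5, 70), (4, 70), (12, 71), (21, 70), (29, 69), (17, 157), (21, 158)]
```

View pics/w4.png

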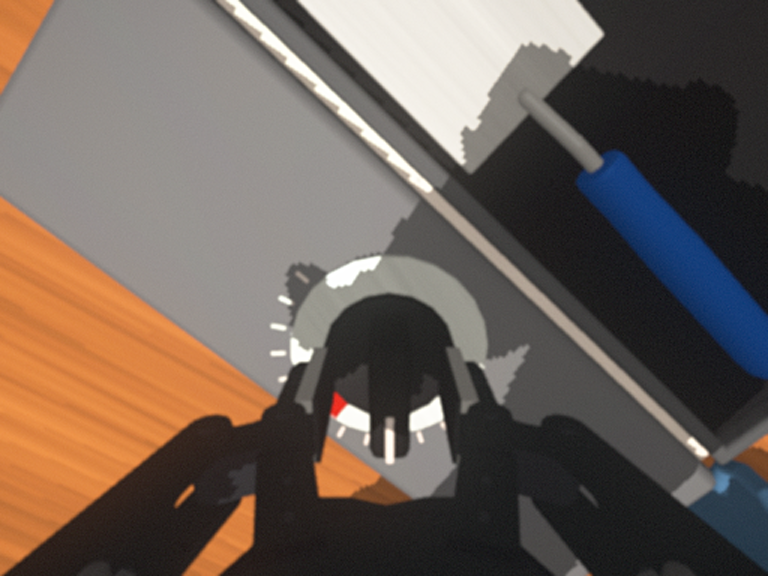

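The wrist view shows the bar centred between the open pads (columns 310 and 460), with the tips now below its top. Time to close.

>>> {"name": "apply_moves", "arguments": {
  "deltas": [
    [[0,0,0,0,0,0,0.5],[0,0,0,0,0,0,0.5],[0,0,0,0,0,0,0.5],[0,0,0,0,0,0,0.5]]
  ],
  "grip_force": 40
}}

```text
time: 5.85
tool_pos: [0.4652, 0.0829, 0.0533]
ee_rot: [0.0, 0.956, 0.295, 0.0]
wrist_force: [2.1, -2.8, 3.7]
grip_width: 0.0129
grasp_force: 41.4
```

>>> {"name": "apply_moves", "arguments": {
  "deltas": [
    [[0,0,0,0,0,6,0.5],[0,0,0,0,0,12,0.5],[0,0,0,0,0,18,0.5],[0,0,0,0,0,24,0.5],[0,0,0,0,0,30,0.5],[0,0,0,0,0,34,0.5],[0,0,0,0,0,34,0.5]]
  ]
}}

```text
time: 6.72
tool_pos: [0.4655, 0.0825, 0.0533]
ee_rot: [0.0, 1.0, 0.002, 0.001]
wrist_force: [1.0, -5.6, 5.7]
grip_width: 0.0132
grasp_force: 41.6
```

>>> {"name": "apply_moves", "arguments": {
  "deltas": [
    [[0,0,-0.1,0,0,0,0.5],[0,0,-0.2,0,0,0,0.5],[0,0,-0.3,0,0,0,0.5],[0,0,-0.3,0,0,0,0.5]]
  ]
}}

```text
time: 7.22
tool_pos: [0.4654, 0.0825, 0.0556]
ee_rot: [0.0, 1.0, 0.003, 0.001]
wrist_force: [2.5, -4.6, -3.6]
grip_width: 0.0133
grasp_force: 40.4
```

>>> {"name": "apply_moves", "arguments": {
  "deltas": [
    [[0,0,-0.1,0,0,0,0.5],[0,0,-0.2,0,0,0,0.5],[0,0,-0.2,0,0,0,0.5]]
  ]
}}

```text
time: 7.6
tool_pos: [0.4654, 0.0825, 0.0574]
ee_rot: [0.0, 1.0, 0.003, 0.001]
wrist_force: [3.6, -5.4, -5.2]
grip_width: 0.0134
grasp_force: 40.0
```

>>> {"name": "apply_moves", "arguments": {
  "deltas": [
    [[0,0,0,0,0,2,0.5],[0,0,0,0,0,2,0.5]]
  ]
}}

```text
time: 7.85
tool_pos: [0.4654, 0.0825, 0.0574]
ee_rot: [0.0, 1.0, -0.014, 0.001]
wrist_force: [2.8, -4.5, -5.8]
grip_width: 0.0132
grasp_force: 40.1
```

>>> {"name": "apply_moves", "arguments": {
  "deltas": [
    [[0,0,-0.05,0,0,1,0.5],[0,0,-0.08,0,0,2,0.5],[0,0,-0.08,0,0,2,0.5]]
  ]
}}

```text
time: 8.22
tool_pos: [0.4654, 0.0824, 0.0579]
ee_rot: [0.001, 0.999, -0.032, 0.001]
wrist_force: [3.3, -4.0, -8.4]
grip_width: 0.0128
grasp_force: 39.7
```

>>> {"name": "apply_moves", "arguments": {
  "deltas": [
    [[0,0,0,0,0,1,0.5],[0,0,0,0,0,2,0.5]]
  ]
}}

```text
time: 8.48
tool_pos: [0.4653, 0.0824, 0.0579]
ee_rot: [0.001, 0.999, -0.049, 0.001]
wrist_force: [2.9, -5.4, -7.7]
grip_width: 0.0135
grasp_force: 39.7
```

>>> {"name": "apply_moves", "arguments": {
  "deltas": [
    [[0,0,0,0,0,1,0.5],[0,0,0,0,0,2,0.5]]
  ]
}}

```text
time: 8.72
tool_pos: [0.4654, 0.0824, 0.0579]
ee_rot: [0.001, 0.998, -0.067, 0.001]
wrist_force: [3.7, -4.5, -7.6]
grip_width: 0.0133
grasp_force: 39.7
```

>>> {"name": "apply_moves", "arguments": {
  "deltas": [
    [[0,0,0,0,0,1,0.5],[0,0,0,0,0,2,0.5]]
  ]
}}

```text
time: 8.98
tool_pos: [0.4654, 0.0823, 0.0579]
ee_rot: [0.001, 0.996, -0.084, 0.001]
wrist_force: [3.4, -5.1, -7.7]
grip_width: 0.0135
grasp_force: 39.7
```

>>> {"name": "apply_moves", "arguments": {
  "deltas": [
    [[0,0,0,0,0,1,0.5],[0,0,0,0,0,2,0.5]]
  ]
}}

```text
time: 9.22
tool_pos: [0.4654, 0.0823, 0.0579]
ee_rot: [0.001, 0.995, -0.101, 0.001]
wrist_force: [3.2, -5.3, -7.9]
grip_width: 0.0133
grasp_force: 39.8
```

>>> {"name": "apply_moves", "arguments": {
  "deltas": [
    [[0,0,0,0,0,1,0.5],[0,0,0,0,0,2,0.5]]
  ]
}}

```text
time: 9.48
tool_pos: [0.4654, 0.0823, 0.0579]
ee_rot: [0.001, 0.993, -0.119, 0.001]
wrist_force: [3.7, -4.8, -7.2]
grip_width: 0.0131
grasp_force: 39.8
```

>>> {"name": "apply_moves", "arguments": {
  "deltas": [
    [[0,0,0,0,0,1,0.5],[0,0,0,0,0,2,0.5]]
  ]
}}

```text
time: 9.72
tool_pos: [0.4654, 0.0823, 0.0579]
ee_rot: [0.001, 0.991, -0.136, 0.001]
wrist_force: [3.7, -5.1, -8.2]
grip_width: 0.0132
grasp_force: 39.8
```

>>> {"name": "apply_moves", "arguments": {
  "deltas": [
    [[0,0,0,0,0,1,0.5],[0,0,0,0,0,2,0.5]]
  ]
}}

```text
time: 9.98
tool_pos: [0.4654, 0.0822, 0.0579]
ee_rot: [0.001, 0.988, -0.153, 0.001]
wrist_force: [3.6, -5.2, -8.4]
grip_width: 0.0133
grasp_force: 39.8
```

>>> {"name": "apply_moves", "arguments": {
  "deltas": [
    [[0,0,0,0,0,1,0.5],[0,0,0,0,0,2,0.5]]
  ]
}}

```text
time: 10.22
tool_pos: [0.4654, 0.0822, 0.0579]
ee_rot: [0.001, 0.985, -0.171, 0.001]
wrist_force: [3.8, -4.6, -7.3]
grip_width: 0.0131
grasp_force: 39.8
```

>>> {"name": "apply_moves", "arguments": {
  "deltas": [
    [[0,0,0,0,0,1,0.5],[0,0,0,0,0,2,0.5]]
  ]
}}

```text
time: 10.48
tool_pos: [0.4654, 0.0822, 0.0579]
ee_rot: [0.001, 0.982, -0.188, 0.001]
wrist_force: [3.5, -4.6, -6.6]
grip_width: 0.0131
grasp_force: 39.8
```

>>> {"name": "apply_moves", "arguments": {
  "deltas": [
    [[0,0,0,0,0,1,0.5],[0,0,0,0,0,2,0.5]]
  ]
}}

```text
time: 10.72
tool_pos: [0.4654, 0.0821, 0.0579]
ee_rot: [0.001, 0.979, -0.205, 0.001]
wrist_force: [4.0, -5.0, -8.0]
grip_width: 0.0133
grasp_force: 39.8
```

```bash
python3 look.py w5
```

```text
10.725 [0.46538399 0.08214839 0.05793166] [-0.3991514   0.52535246  0.16891157  2.27470641 -0.23834079  0.35581419
 -2.01237869] [ 3.95307561 -4.9603892  -7.99016802] [-1.20508429 -0.8256      0.1109374 ] 0.013338137166800657
yaw x -23.648016375552572 [ 0.00165611 -0.00171447 -0.99999716]
```

View pics/w5.png

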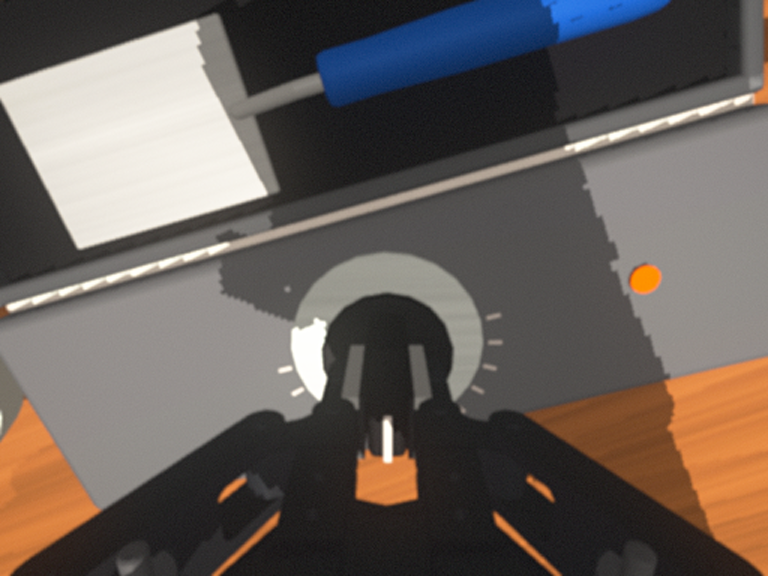

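The knob turns with the gripper: the pointer is still centred at (388,440). I carry on through the rest of the band.

>>> {"name": "apply_moves", "arguments": {
  "deltas": [
    [[0,0,0,0,0,1,0.5],[0,0,0,0,0,2,0.5]]
  ]
}}

```text
time: 11.02
tool_pos: [0.4653, 0.0821, 0.0579]
ee_rot: [0.001, 0.975, -0.222, 0.001]
wrist_force: [3.9, -5.5, -7.3]
grip_width: 0.0136
grasp_force: 39.8
```

>>> {"name": "apply_moves", "arguments": {
  "deltas": [
    [[0,0,0,0,0,1,0.5],[0,0,0,0,0,2,0.5]]
  ]
}}

```text
time: 11.28
tool_pos: [0.4654, 0.0821, 0.0579]
ee_rot: [0.001, 0.971, -0.239, 0.001]
wrist_force: [3.8, -5.7, -7.7]
grip_width: 0.0133
grasp_force: 39.8
```

>>> {"name": "apply_moves", "arguments": {
  "deltas": [
    [[0,0,0,0,0,1,0.5],[0,0,0,0,0,2,0.5]]
  ]
}}

```text
time: 11.52
tool_pos: [0.4654, 0.082, 0.0581]
ee_rot: [0.001, 0.967, -0.256, 0.001]
wrist_force: [3.1, -6.1, -3.6]
grip_width: 0.0132
grasp_force: 40.5
```

The upward force fell from about 7.7 to 3.6 N, so this is the catch. I pull gently and watch the force.

>>> {"name": "apply_moves", "arguments": {
  "deltas": [
    [[0,0,0,0,0,0.6,0.5],[0,0,-0.1,0,0,0.6,0.5],[0,0,-0.15,0,0,0.6,0.5],[0,0,-0.15,0,0,0.6,0.5]]
  ]
}}

```text
time: 12.02
tool_pos: [0.4654, 0.082, 0.0598]
ee_rot: [0.001, 0.965, -0.261, 0.001]
wrist_force: [2.9, -5.9, -3.9]
grip_width: 0.0132
grasp_force: 40.4
```

>>> {"name": "apply_moves", "arguments": {
  "deltas": [
    [[0,0,-0.1,0,0,0,0.5],[0,0,-0.2,0,0,0,0.5],[0,0,-0.3,0,0,0,0.5],[0,0,-0.3,0,0,0,0.5]]
  ]
}}

```text
time: 12.52
tool_pos: [0.4654, 0.082, 0.0629]
ee_rot: [0.001, 0.965, -0.261, 0.001]
wrist_force: [2.1, -5.4, -2.5]
grip_width: 0.0136
grasp_force: 40.4
```

>>> {"name": "apply_moves", "arguments": {
  "deltas": [
    [[0,0,-0.1,0,0,0,0.5],[0,0,-0.2,0,0,0,0.5],[0,0,-0.3,0,0,0,0.5],[0,0,-0.3,0,0,0,0.5]]
  ]
}}

```text
time: 13.02
tool_pos: [0.4654, 0.082, 0.0659]
ee_rot: [0.001, 0.965, -0.261, 0.001]
wrist_force: [2.6, -6.2, -1.8]
grip_width: 0.0134
grasp_force: 40.4
```

>>> {"name": "apply_moves", "arguments": {
  "deltas": [
    [[0,0,-0.05,0,0,0,0.5],[0,0,-0.08,0,0,0,0.5],[0,0,-0.08,0,0,0,0.5]]
  ]
}}

```text
time: 13.4
tool_pos: [0.4654, 0.082, 0.0666]
ee_rot: [0.001, 0.965, -0.261, 0.001]
wrist_force: [2.5, -6.4, -2.9]
grip_width: 0.0133
grasp_force: 40.4
```

>>> {"name": "apply_moves", "arguments": {
  "deltas": [
    [[0,0,0,0,0,0,4],[0,0,0,0,0,0,4],[0,0,0,0,0,0,4],[0,0,-1,0,0,0,4],[0,0,-3,0,0,0,4],[0,0,-6,0,0,0,4],[0,0,-9,0,0,0,4],[0,0,-9,0,0,0,4],[0,0,-9,0,0,0,4]]
  ]
}}

```text
time: 14.52
tool_pos: [0.4642, 0.0836, 0.1571]
ee_rot: [-0.0, 0.965, -0.261, -0.0]
wrist_force: [-0.7, 0.0, -0.7]
grip_width: 0.0399
grasp_force: 0.0
```

```bash
python3 look.py w6; python3 - <<'E'
from h import *
z=np.load('w6.npz');K,T,d=z['K'],z['T'],z['d']
s=monitor.get_state()
c=np.linalg.inv(T)@[.465,.082,.1265,1];u=K@(c[:3]/c[2]);print(u)
for v in range(int(u[1])-20,int(u[1])+24,4): print(v,pt(u[0],v,d,K,T).round(4))
E
```

```text
14.525 [0.46423279 0.08360077 0.15710116] [-0.52011207  0.35054924  0.31188786  2.21216412 -0.18739742  0.60290144
 -2.16998146] [-0.72961015  0.02787453 -0.66832984] [-0.00631116  0.0088993   0.03398102] 0.03993851763606426
yaw x -30.25526548002009 [-2.05324967e-04  2.22569401e-04 -9.99999954e-01]
[257.39860125 202.03299597   1.        ]
182 [0.4792 0.0737 0.1258]
186 [0.4766 0.0752 0.1266]
190 [0.4741 0.0767 0.1276]
194 [0.4709 0.0785 0.1268]
198 [0.4678 0.0804 0.1259]
202 [0.4651 0.0819 0.1267]
206 [0.4621 0.0837 0.1266]
210 [0.4587 0.0856 0.1256]
214 [0.4558 0.0874 0.1257]
218 [0.4533 0.0888 0.1272]
222 [0.45   0.0907 0.1268]
```

View pics/w6.png

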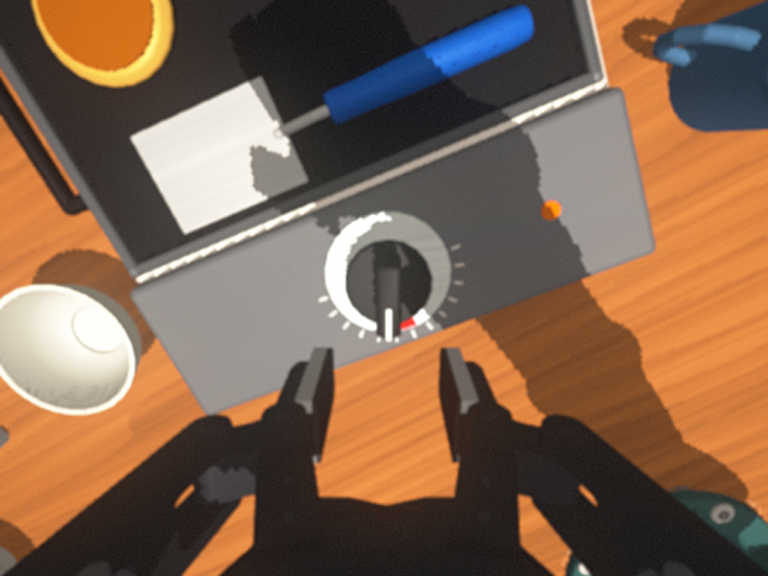

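The view shows the knob standing at (388,280), with its top at 0.1266, so about 13 mm out. The pointer is in the red band, the gripper is clear, and the mug, bowl and spatula look undisturbed.

```bash
python3 -c "
from h import *
print(order.finish_job())"
```

```text
the job is handed in; nothing more can be done
None
```

I turned the knob into the red band, found the catch, and pulled it up to about 13 mm (locked is over 9 mm). I then let go and handed the job in at about 14.5 s; finish_job gave no verdict, so I don't know whether it passed.

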